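# Set the reorder tags at the parts bins

### The job

Bring the reorder tags up to date: push over each hinged tag that is wrong, so that every bin with parts in it has its tag showing green and every empty bin has its tag showing red, each tag lying fully down on its side of the hinge. Do it gently with the fingertips, without pinching a tag, and leave the bins and the other things lying about where they are.

Things in the scene. Friction and masses are not known exactly. Their poses are not given: they have to be found in the camera images.
- holder_a: Fixed aluminium tag holder on the bin board; its place in the row of four (130 mm apart) varies. Foot 60 x 44 mm; V-shaped cradle, wings reach 25 mm to each side of the hinge. Origin: centre of the foot's underside; x to its bin, y left along the row, z up. The hinge pin crosses the point 32 mm above the origin, lies in the x-z plane and climbs toward the bin at 20 degrees.
- tag_a (a joint): Flip tag on holder_a, rad; light, smooth, slippery plate, 50 mm along the hinge, reaching 44 mm out, 4 mm thick, 35 g. 0: folded left (+y), RED face (white bar) up; 1.82: folded right, GREEN face (white dot) up. At each end it slopes up 38 degrees outward; its free edge overhangs the wing by 17 mm, so a finger finds it from the side. Upright at 0.91; turns freely and falls the rest of the way.
- tag_a_edge (a point): Middle of the free edge of the tag on holder_a (44 mm from the hinge); moves with the tag.
- bay_a (a point): Centre of the bin bay behind holder_a (138 mm along its x); the bin standing there is the one that this tag speaks for. The bays and holders are on one fixed plywood board, 310 x 520 mm, its top 12 mm above the bench, with a 30 mm fence along the far edge and an 8 mm lip along the near edge.
- holder_b: Fixed aluminium tag holder on the bin board; its place in the row of four (130 mm apart) varies. Foot 60 x 44 mm; V-shaped cradle, wings reach 25 mm to each side of the hinge. Origin: centre of the foot's underside; x to its bin, y left along the row, z up. The hinge pin crosses the point 32 mm above the origin, lies in the x-z plane and climbs toward the bin at 20 degrees.
- tag_b (a joint): Flip tag on holder_b, rad; light, smooth, slippery plate, 50 mm along the hinge, reaching 44 mm out, 4 mm thick, 35 g. 0: folded left (+y), RED face (white bar) up; 1.82: folded right, GREEN face (white dot) up. At each end it slopes up 38 degrees outward; its free edge overhangs the wing by 17 mm, so a finger finds it from the side. Upright at 0.91; turns freely and falls the rest of the way.
- tag_b_edge (a point): Middle of the free edge of the tag on holder_b (44 mm from the hinge); moves with the tag.
- bay_b (a point): Centre of the bin bay behind holder_b (138 mm along its x); the bin standing there is the one that this tag speaks for. The bays and holders are on one fixed plywood board, 310 x 520 mm, its top 12 mm above the bench, with a 30 mm fence along the far edge and an 8 mm lip along the near edge.
- holder_c: Fixed aluminium tag holder on the bin board; its place in the row of four (130 mm apart) varies. Foot 60 x 44 mm; V-shaped cradle, wings reach 25 mm to each side of the hinge. Origin: centre of the foot's underside; x to its bin, y left along the row, z up. The hinge pin crosses the point 32 mm above the origin, lies in the x-z plane and climbs toward the bin at 20 degrees.
- tag_c (a joint): Flip tag on holder_c, rad; light, smooth, slippery plate, 50 mm along the hinge, reaching 44 mm out, 4 mm thick, 35 g. 0: folded left (+y), RED face (white bar) up; 1.82: folded right, GREEN face (white dot) up. At each end it slopes up 38 degrees outward; its free edge overhangs the wing by 17 mm, so a finger finds it from the side. Upright at 0.91; turns freely and falls the rest of the way.
- tag_c_edge (a point): Middle of the free edge of the tag on holder_c (44 mm from the hinge); moves with the tag.
- bay_c (a point): Centre of the bin bay behind holder_c (138 mm along its x); the bin standing there is the one that this tag speaks for. The bays and holders are on one fixed plywood board, 310 x 520 mm, its top 12 mm above the bench, with a 30 mm fence along the far edge and an 8 mm lip along the near edge.
- holder_d: Fixed aluminium tag holder on the bin board; its place in the row of four (130 mm apart) varies. Foot 60 x 44 mm; V-shaped cradle, wings reach 25 mm to each side of the hinge. Origin: centre of the foot's underside; x to its bin, y left along the row, z up. The hinge pin crosses the point 32 mm above the origin, lies in the x-z plane and climbs toward the bin at 20 degrees.
- tag_d (a joint): Flip tag on holder_d, rad; light, smooth, slippery plate, 50 mm along the hinge, reaching 44 mm out, 4 mm thick, 35 g. 0: folded left (+y), RED face (white bar) up; 1.82: folded right, GREEN face (white dot) up. At each end it slopes up 38 degrees outward; its free edge overhangs the wing by 17 mm, so a finger finds it from the side. Upright at 0.91; turns freely and falls the rest of the way.
- tag_d_edge (a point): Middle of the free edge of the tag on holder_d (44 mm from the hinge); moves with the tag.
- bay_d (a point): Centre of the bin bay behind holder_d (138 mm along its x); the bin standing there is the one that this tag speaks for. The bays and holders are on one fixed plywood board, 310 x 520 mm, its top 12 mm above the bench, with a 30 mm fence along the far edge and an 8 mm lip along the near edge.
- bin_pins: Yellow parts tray with steel pins in it, 102 x 70 mm, 34 to 39 mm high, low wall toward the robot, stands loose in one of the four bays (which one differs). Origin: centre of its underside.
- bin_caps: Dark grey parts tray with white caps in it, 102 x 70 mm, 34 to 39 mm high, low wall toward the robot, stands loose in one of the four bays (which one differs). Origin: centre of its underside.
- bin_empty_yellow: Yellow parts tray with nothing in it, 102 x 70 mm, 34 to 39 mm high, low wall toward the robot, stands loose in one of the four bays (which one differs). Origin: centre of its underside.
- bin_empty_grey: Dark grey parts tray with nothing in it, 102 x 70 mm, 34 to 39 mm high, low wall toward the robot, stands loose in one of the four bays (which one differs). Origin: centre of its underside.
- marker: White and green marker pen, 17 x 135 x 16 mm, lying loose on the ledge along the board's near edge; bystander. Origin: centre of its underside, y along it.
- air_coupler: Brass-coloured air coupler, 23 x 62 x 24 mm, loose on the ledge along the board's near edge; bystander. Origin: centre of its underside, y along it.
- wood_block: Wooden block, 50 x 110 x 38 mm, loose on the bench right of the board; bystander. Origin: centre of its underside, y along it.
- cream_plug: Cream round cup-shaped plug, 61 mm across, 28 mm high, loose on the bench left of the board; bystander. Origin: centre of its underside.
There are look-alikes about, which are no part of the job. Leave any blue look-alike of the bin_pins alone.

How it is judged (in metres and radians):
At the end, for the whole second after the job is handed in: All four tags are right and at rest: those in front of the two bins with parts are folded fully to the green side (joint above 1.65 of 1.82 rad), those in front of the two empty bins fully to the red side (joint below 0.17 rad). The bins still stand in their bays ((((horizontal distance between bay_a and bin_pins below 0.05 m or horizontal distance between bay_a and bin_caps below 0.05 m) and value of joint tag_a above 1.65 rad) or ((horizontal distance between bay_a and bin_empty_yellow below 0.05 m or horizontal distance between bay_a and bin_empty_grey below 0.05 m) and value of joint tag_a below 0.17 rad)) and velocity of joint tag_a between -0.1 and 0.1 rad/s and (((horizontal distance between bay_b and bin_pins below 0.05 m or horizontal distance between bay_b and bin_caps below 0.05 m) and value of joint tag_b above 1.65 rad) or ((horizontal distance between bay_b and bin_empty_yellow below 0.05 m or horizontal distance between bay_b and bin_empty_grey below 0.05 m) and value of joint tag_b below 0.17 rad)) and velocity of joint tag_b between -0.1 and 0.1 rad/s and (((horizontal distance between bay_c and bin_pins below 0.05 m or horizontal distance between bay_c and bin_caps below 0.05 m) and value of joint tag_c above 1.65 rad) or ((horizontal distance between bay_c and bin_empty_yellow below 0.05 m or horizontal distance between bay_c and bin_empty_grey below 0.05 m) and value of joint tag_c below 0.17 rad)) and velocity of joint tag_c between -0.1 and 0.1 rad/s and (((horizontal distance between bay_d and bin_pins below 0.05 m or horizontal distance between bay_d and bin_caps below 0.05 m) and value of joint tag_d above 1.65 rad) or ((horizontal distance between bay_d and bin_empty_yellow below 0.05 m or horizontal distance between bay_d and bin_empty_grey below 0.05 m) and value of joint tag_d below 0.17 rad)) and velocity of joint tag_d between -0.1 and 0.1 rad/s); the robot touches nothing.
It fails at once if a bin is pushed more than 20 mm out of its place or lifted (distance of any of bin_pins, bin_empty_yellow, bin_caps, bin_empty_grey from where it was at the start of the episode above 0.02 m).
It fails at once if the marker, air coupler, wood block or cream plug is pushed more than 20 mm or lifted (distance of any of marker, air_coupler, wood_block, cream_plug from where it was at the start of the episode above 0.02 m).
It fails at once if a tag is pinched or pressed with more than 25 N (contact force between the fingers and tag_a above 25 N or contact force between the fingers and tag_b above 25 N or contact force between the fingers and tag_c above 25 N or contact force between the fingers and tag_d above 25 N).
It also fails if it takes over 58 s, if anything falls off the work surface, if the arm or the gripper's body presses on something with over 40 N, if the wrist force passes 120 N, or if a joint passes its speed limit or range.

### The arm

A 6-joint arm with a two-finger parallel gripper is mounted at the origin on the work surface; the furniture and walls round the work are solid. World frame = base frame: x ahead of the robot, y to its left, z up, the work surface at z = 0. Lengths are in m, angles in degrees, forces in N, time in s.
With the tool pointing down it reaches from about 0.4 to 0.825 m from the base axis. Payload 7 kg.
Tool frame: the origin (TCP) lies at the very end of the fingers, on their centre line; the grasp point (between the pads) lies r.grip_depth behind it (r.grip_depth is the distance from the TCP to the grasp point, in m); z points along the fingers, y is the direction in which the jaws open and shut (so a half turn about z gives the same grasp; the last joint's range is limited). The gripper opens to 88 mm and grips with 3 to 60 N. Pads are 19 mm wide; open, the fingers measure 130 mm over their backs; the gripper's body (78 mm by 193 mm) begins 47 mm behind the grasp point.
Start: joints at [83.142, 20.546, 0.682, 0, -70.136, -16.507], TCP at [0.268, 0.62, 0.227] pointing down, gripper open.
Joint ranges: [-176.03, 176.03], [-82.01, 121.73], [-58.28, 71.71], [-173.87, 95.51], [-174.79, -0.11], [-173.66, 173.66]. Speed limits (degrees/s): [136.94, 136.94, 172.46, 180, 180, 180].

### API

Orientations are given as [roll, pitch, yaw] about the fixed x, y, z axes, in that order (R = Rz(yaw) Ry(pitch) Rx(roll)).
In Python, from plant import r gives the robot as it stands. The module is installed in compiled form; this text tells all that it offers.
- The arm moves only by the tool step_arm, never from a script. Its argument "increments" is a list of rows, each a list of 3 entries, a list of its own where there are three numbers: the shift along the tool's x, y, z in m, then the turn, a rotation vector about the tool's x, y, z in rad, then the closure, from 0 (fully open) to 1 (shut). In form: [[[x, y, z], [wx, wy, wz], grip], ...]. A call has 1 to 10 rows; each row is the pose to reach, as a shift and turn from the pose commanded when the call began, along the tool's axes at that moment; what a row does not reach only later rows make up. A row lasts 1/10 s, in which the tool goes at most 50 mm and 8.59 degrees, less where a joint would pass 70% of its speed; a pose out of reach is approached as far as the arm can. A call with a gripper value outside its range is refused whole. The fingers move at their own pace and stop on an object; "force" is the grip in N (left out, the last holds). Time passes only in rows, so rows that repeat a pose let the fingers close. It gives the time, the measured TCP pose, the force and the opening at its end, in the units of the state.
- r.get_state(): the state, without advancing time (a new reading comes with each control period).
- r.capture(name): name is "side" or "top" or "wrist"; returns a dict with "color" (384x512x3 uint8, red, green, blue), "intrinsics" (3x3 intrinsics, pixels), "rvec" (rotation vector, rad) and "tvec" (3), from world to camera coordinates, as OpenCV has them; the wrist camera has in their place "T_tool_cam" (4x4, takes a point from camera to tool coordinates, whose origin is the TCP and whose axes are the flange's). Camera axes: x right, y down, z forward; pixel columns grow to the right and rows downward; lengths in m; the calibration is good to about 2 mm. A picture is of the moment at which its call begins: read the wrist's pose just before it. There is no depth.
- r.close_job(): hands the job in, once; it reports no verdict.
The state is a dict: "time_s": time; "joints": joint angles; "qd": joint speeds; "joint_torque": joint torques, N m; "tcp_pos": TCP position; "eef_rot": TCP orientation; "contact_force": force on the tool from outside, world axes, zero at the start; "moment": the same for the moment, N m; "gripper_width": finger opening in m.
Only numpy, scipy, OpenCV 4.12 (cv2) and the standard library are available. Lean on these libraries where they do the work, as an engineer would, in place of code of your own. Each camera call takes 0.05 s, during which the arm holds its last target.

## Working session

There is one attempt and no reset: what is moved stays moved. The work goes in short steps, Python scripts to look and compute and a tool call to move; the robot and the scene stay as the last step left them, time stands still between calls to the robot, and variables do not carry over. Pictures are saved under pics/ and viewed, and the job is handed in when it is done.

Besides the shell and the picture viewer there is one more tool, called after "Request:" by a JSON object that holds its "api" and its "payload". step_arm: Moves the arm, as the interface text tells. Its arguments: {"type":"object","properties":{"increments":{"type":"array","items":{"type":"array"}},"force":{"type":"number"}},"required":["increments"]}

```bash
mkdir -p pics
python3 - <<'E'
from plant import r
import cv2,pickle
s=r.get_state();print({k:s[k] for k in('time_s','tcp_pos','eef_rot','gripper_width','joints')},r.grip_depth)
for n in('side','top'):
    c=r.capture(n);pickle.dump(c,open(n+'.pkl','wb'))
    cv2.imwrite(f'pics/{n}0.png',cv2.resize(c['color'][:,:,::-1],(800,600),interpolation=cv2.INTER_CUBIC))
    print(n,c['intrinsics'],c['rvec'],c['tvec'])
E
```

```text
{'time_s': 0.0, 'tcp_pos': array([0.2675219 , 0.61919002, 0.22560876]), 'eef_rot': array([ 1.79903761e+02, -8.07994579e-03, -2.33743645e+01]), 'gripper_width': 0.08753993895990597, 'joints': array([ 8.31419706e+01,  2.05927016e+01,  6.34125418e-01, -2.08539363e-02,
       -7.01359903e+01, -1.65092398e+01])} 0.0188
side [[404.51365788   0.         246.01972982]
 [  0.         404.51365788 195.94571873]
 [  0.           0.           1.        ]] [ 2.32288659  0.0762981  -0.00974895] [-0.50627202 -0.00482596  1.52724936]
top [[452.16312794   0.         255.49781093]
 [  0.         452.16312794 185.72841809]
 [  0.           0.           1.        ]] [ 2.22157925 -2.15893511  0.11299167] [-0.04540447  0.49496385  1.51106263]
```

View pics/side0.png

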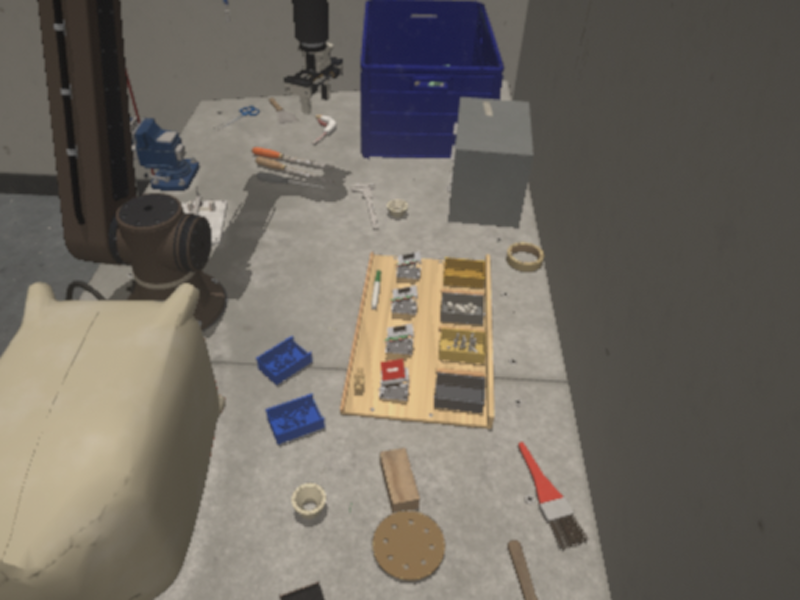

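View pics/top0.png

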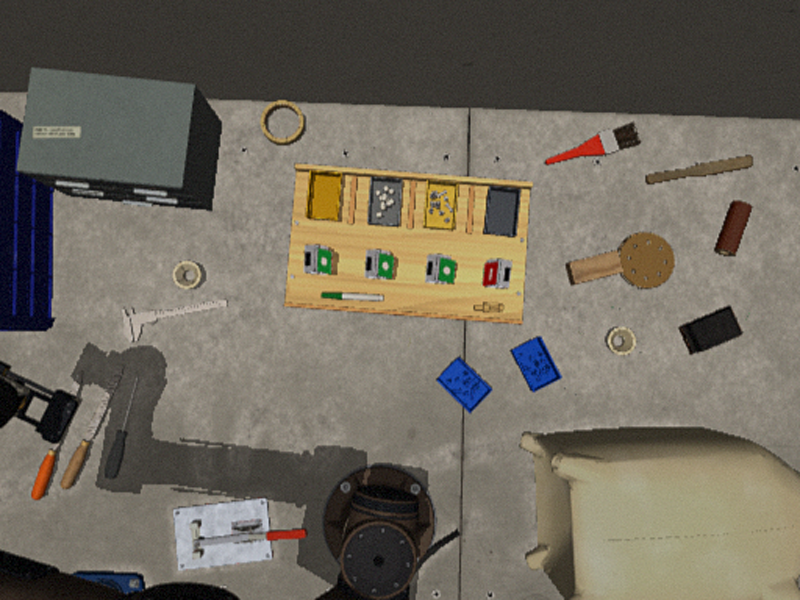

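```bash
cat > h.py <<'E'
import cv2,numpy as np
def ray(c,u,v,z):
    R,_=cv2.Rodrigues(np.array(c['rvec'],float));t=np.array(c['tvec']).ravel()
    o=-R.T@t;d=R.T@np.linalg.inv(c['intrinsics'])@[u,v,1.]
    return o+d*(z-o[2])/d[2]
def proj(c,P):
    return cv2.projectPoints(np.array(P,float).reshape(-1,3),np.array(c['rvec'],float),np.array(c['tvec'],float),c['intrinsics'],None)[0].reshape(-1,2)
E
python3 - <<'E'
import pickle,cv2
c=pickle.load(open('top.pkl','rb'));im=c['color'][100:212,180:345,::-1]
cv2.imwrite('pics/topc.png',cv2.resize(im,None,fx=4.8,fy=4.8,interpolation=cv2.INTER_CUBIC))
c=pickle.load(open('side.pkl','rb'));im=c['color'][155:280,215:325,::-1]
cv2.imwrite('pics/sidec.png',cv2.resize(im,None,fx=4.8,fy=4.8,interpolation=cv2.INTER_CUBIC))
E
```

```text
(no output)
```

View pics/topc.png

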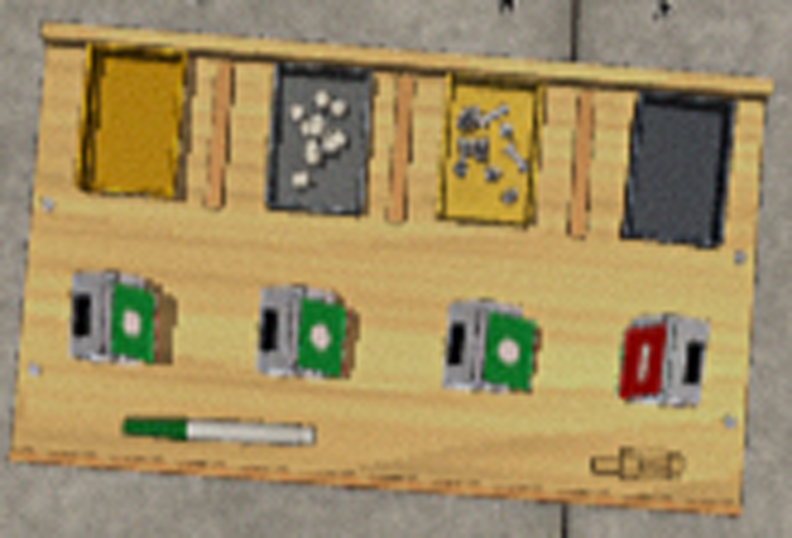

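View pics/sidec.png

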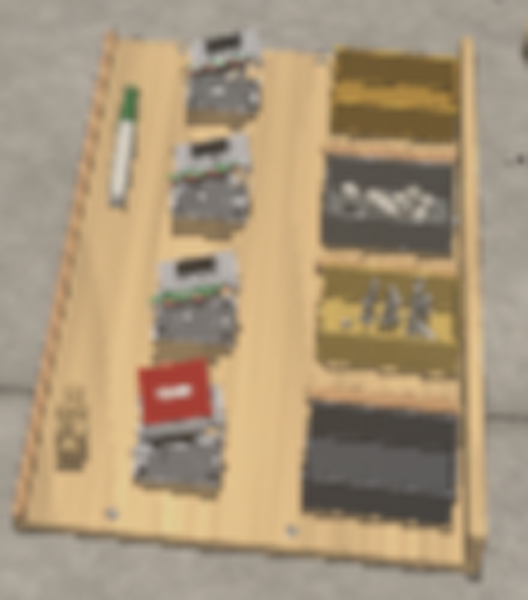

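The top crop shows the bins left to right as yellow empty (135,120), grey with caps (320,140), yellow with pins (490,150) and grey empty (680,170). The tags read green with dot (130,320), green (320,335), green (508,350) and red with bar (645,362). The look-alikes are the two blue pin trays at (465,383) and (536,362) in the full top picture. Only the leftmost tag, in front of the empty yellow bin, is wrong. It has to go from green to red, so I push it from its right side to the left.

Run:
```python
import pickle,numpy as np
from h import *
c=pickle.load(open('top.pkl','rb'))
f=lambda u,v,z:ray(c,180+u/4.8-.5+.1,100+v/4.8-.5+.1,z)
nl=f(12,460,.02);nr=f(740,515,.02);fl=f(43,25,.042);fr=f(771,88,.042)
print(nl,nr,fl,fr,np.linalg.norm(nl-nr),np.linalg.norm((nl-fl)[:2]),np.linalg.norm((nl+0-nr)))
d=(nl-nr)[:2];print('row dir',np.degrees(np.arctan2(d[1],d[0]))-90)
d=(fl-fr)[:2];print('row dir',np.degrees(np.arctan2(d[1],d[0]))-90)
# dots (tag centre at 22mm): local y -17.3, up 13.5(+2)
pts=[(131,323),(320,337),(509,351)]
P=[f(*p,.044+.015) for p in pts];print(P,[np.linalg.norm(P[i+1]-P[i]) for i in (0,1)])
d=(P[0]-P[2])[:2];a=np.arctan2(d[1],d[0])-np.pi/2;print(np.degrees(a))
R=np.array([[np.cos(a),-np.sin(a)],[np.sin(a),np.cos(a)]])
for p in P: print('holder origin',p[:2]-R@[-.0055,-.0173-(-0.001)])
h=P[0][:2]-R@[-.0055,-.0163]
import itertools
s=pickle.load(open('side.pkl','rb'))
def loc(x,y,z): return [*(h+R@[x,y]),.012+z]
u=np.array([-.342,0,.94]);al=np.array([.94,0,.342]);
Q=[]
for k in(-.025,.025):
  for e in (0,.044):
    q=np.array([0,0,.032])+k*al+e*(np.cos(np.radians(38))*np.array([0,-1,0])+np.sin(np.radians(38))*u);Q.append(loc(*q))
print(np.round(Q,4));
for n,cc,o,k in(('top',c,(180,100),4.8),('side',s,(215,155),4.8)):
  uv=(proj(cc,Q)-o+.4)*k;print(n,uv.round(0))
  im=cv2.imread(f'pics/{n}c.png')
  for p in uv: cv2.circle(im,tuple(int(v) for v in p),3,(255,0,255),1)
  x,y=uv.mean(0).astype(int);x0=max(0,x-100);y0=max(0,y-80)
  cv2.imwrite(f'pics/{n}ov.png',cv2.resize(im[y0:y0+160,x0:x0+200],None,fx=3,fy=3))
```

```text
[0.45599723 0.21514548 0.02      ] [ 0.43200547 -0.29845784  0.02      ] [0.76167324 0.20280698 0.042     ] [ 0.73367367 -0.31204311  0.042     ] 0.5141633733044124 0.3059249268863296 0.5141633733044124
row dir -2.6744921537154767
row dir -3.112903378027056
[array([0.5506057 , 0.13190336, 0.059     ]), array([0.54486138, 0.00158253, 0.059     ]), array([ 0.53909972, -0.12913155,  0.059     ])] [np.float64(0.13044736263544693), np.float64(0.13084100334527934)]
-2.523868557674792
holder origin [0.55681815 0.14794535]
holder origin [0.55107382 0.01762453]
holder origin [ 0.54531216 -0.11308956]
[[0.5333 0.149  0.0354]
 [0.5226 0.1147 0.0609]
 [0.5803 0.1469 0.0526]
 [0.5695 0.1127 0.078 ]]
top [[108. 351.]
 [154. 364.]
 [112. 281.]
 [158. 293.]]
side [[194.  71.]
 [180.  73.]
 [252.  60.]
 [239.  61.]]
```

```bash
python3 -c "
import cv2,numpy as np
a=cv2.imread('pics/topov.png');b=cv2.imread('pics/sideov.png')
h=max(a.shape[0],b.shape[0]);f=lambda i:cv2.copyMakeBorder(i,0,h-i.shape[0],0,0,cv2.BORDER_CONSTANT)
o=np.hstack([f(a),f(b)]);cv2.imwrite('pics/ov.png',cv2.resize(o,None,fx=790/o.shape[1],fy=790/o.shape[1]))"
```

```text
(no output)
```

View pics/ov.png

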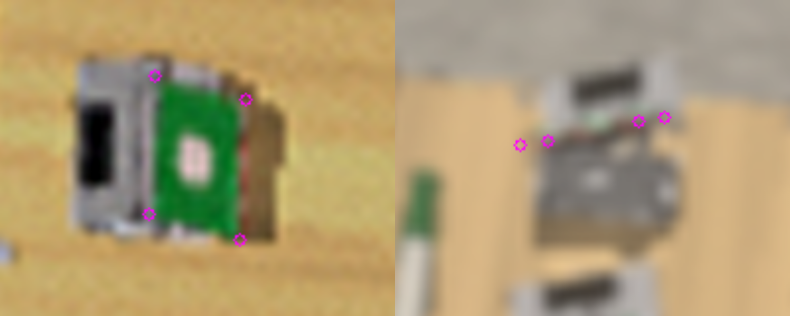

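```bash
cat > g.py <<'E'
import sys,numpy as np
from scipy.spatial.transform import Rotation as Ro
from plant import r
s=r.get_state();p=np.array(s['tcp_pos']);R=Ro.from_euler('xyz',s['eef_rot'],degrees=True)
print(s['time_s'],p.round(4),np.round(s['eef_rot'],2),s['gripper_width'],np.round(s['contact_force'],2))
for a in sys.argv[1:]:
    t=np.array([float(v) for v in a.split(',')])
    G=Ro.from_euler('xyz',[180,0,-2.5],degrees=True)
    print(a,R.inv().apply(t-p).round(4),(R.inv()*G).as_rotvec().round(4))
E
python3 g.py .546,.07,.16
```

```text
0.1 [0.2675 0.6192 0.2257] [ 1.7992e+02 -1.0000e-02 -2.3370e+01] 0.08761670275713002 [-0.82  0.11 -0.28]
.546,.07,.16 [0.4735 0.3936 0.0664] [ 1.500e-03  1.000e-04 -3.642e-01]
```

Request:
{"api": "step_arm", "payload": {"increments": [[[0.028,0.023,0],[0,0,-0.03],0.2],[[0.056,0.046,0.005],[0,0,-0.06],0.5],[[0.084,0.07,0.01],[0,0,-0.1],1],[[0.112,0.093,0.015],[0,0,-0.14],1],[[0.14,0.116,0.02],[0,0,-0.17],1],[[0.168,0.14,0.024],[0,0,-0.2],1],[[0.196,0.163,0.028],[0,0,-0.23],1],[[0.224,0.186,0.032],[0,0,-0.26],1],[[0.252,0.21,0.036],[0,0,-0.29],1],[[0.28,0.233,0.04],[0,0,-0.32],1]], "force": 10}}

```text
time_s: 1.1
tcp_pos: [0.4325, 0.2931, 0.1862]
eef_rot: [180.0, 0.0, -5.0]
contact_force: [0.5, -0.4, 0.4]
gripper_width: 0.0133
```

```bash
python3 g.py .546,.07,.16
```

```text
1.1 [0.4325 0.2931 0.1862] [ 1.7998e+02  2.0000e-02 -4.9500e+00] 0.013293725414150172 [ 0.54 -0.4   0.41]
.546,.07,.16 [0.1323 0.2124 0.0262] [ 0.0003  0.0003 -0.0428]
```

Request:
{"api": "step_arm", "payload": {"increments": [[[0.016,0.026,0.003],[0,0,-0.01],1],[[0.033,0.053,0.006],[0,0,-0.02],1],[[0.05,0.08,0.01],[0,0,-0.03],1],[[0.066,0.106,0.013],[0,0,-0.04],1],[[0.083,0.133,0.016],[0,0,-0.043],1],[[0.1,0.16,0.02],[0,0,-0.043],1],[[0.116,0.186,0.023],[0,0,-0.043],1],[[0.132,0.212,0.026],[0,0,-0.043],1],[[0.132,0.212,0.026],[0,0,-0.043],1],[[0.132,0.212,0.026],[0,0,-0.043],1]]}}

```text
time_s: 2.1
tcp_pos: [0.5451, 0.0712, 0.1601]
eef_rot: [180.0, 0.1, -2.7]
contact_force: [0.0, -0.7, 0.3]
gripper_width: 0.0005
```

```bash
python3 g.py .546,.07,.16 .546,.07,.056
python3 - <<'E'
from plant import r
import cv2
c=r.capture('wrist');cv2.imwrite('pics/w1.png',cv2.resize(c['color'][:,:,::-1],(800,600),interpolation=cv2.INTER_CUBIC))
c=r.capture('top');cv2.imwrite('pics/t1.png',cv2.resize(c['color'][80:220,170:355,::-1],None,fx=4,fy=4,interpolation=cv2.INTER_CUBIC))
E
```

```text
2.1 [0.5451 0.0712 0.1601] [ 1.7998e+02  6.0000e-02 -2.6700e+00] 0.0004903947303595146 [ 0.04 -0.72  0.25]
.546,.07,.16 [0.001  0.0011 0.0001] [ 0.0004  0.001  -0.003 ]
.546,.07,.056 [0.0011 0.0011 0.1041] [ 0.0004  0.001  -0.003 ]
```

View pics/w1.png

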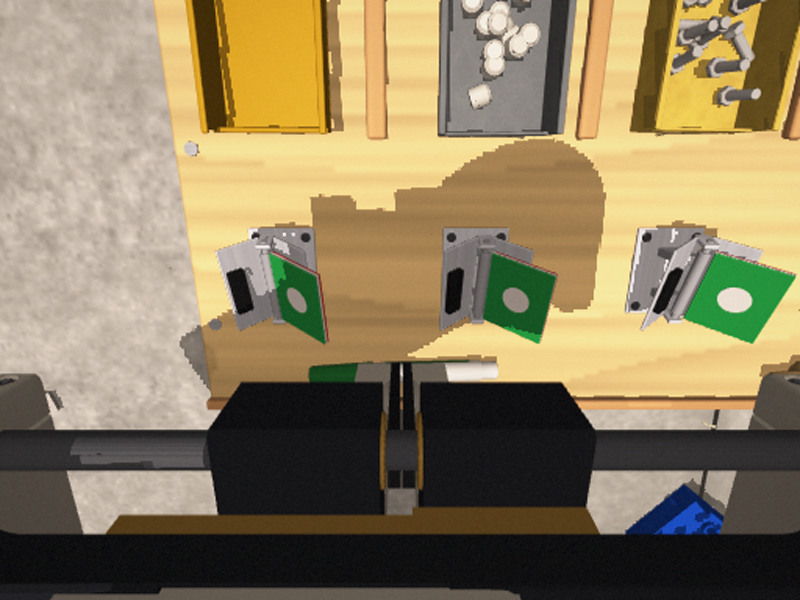

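View pics/t1.png

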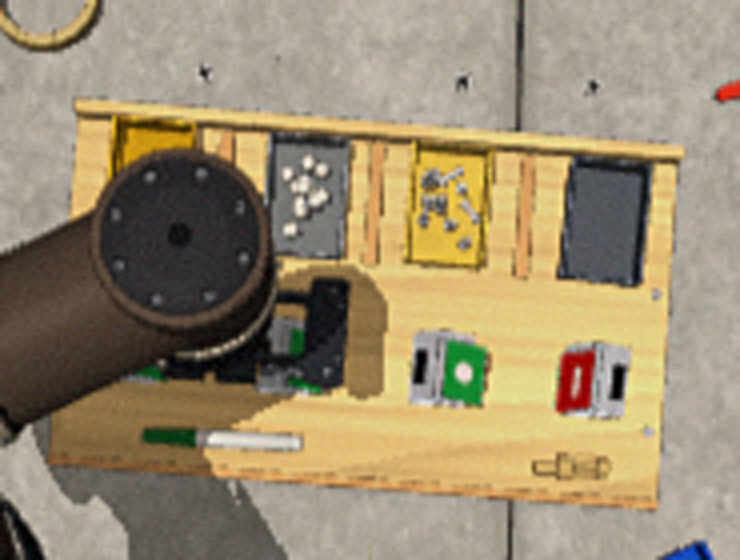

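The wrist picture shows the leftmost bin at (265,65) empty with a green tag at (298,290). The closed fingertips at (400,390) sit over the free gap to the right of that tag.

Request:
{"api": "step_arm", "payload": {"increments": [[[0.001,-0.004,0.015],[0,0,0],1],[[0.001,-0.004,0.03],[0,0,0],1],[[0.001,-0.004,0.045],[0,0,0],1],[[0.001,-0.004,0.06],[0,0,0],1],[[0.001,-0.004,0.075],[0,0,0],1],[[0.001,-0.004,0.09],[0,0,0],1],[[0.001,-0.004,0.102],[0,0,0],1],[[0.001,-0.004,0.102],[0,0,0],1],[[0.001,-0.004,0.102],[0,0,0],1]]}}

```text
time_s: 3.1
tcp_pos: [0.5465, 0.0763, 0.0588]
eef_rot: [180.0, -0.0, -2.5]
contact_force: [0.1, 0.2, 0.1]
gripper_width: 0.0006
```

```bash
python3 g.py .546,.095,.057;python3 - <<'E'
from plant import r
import cv2
c=r.capture('wrist');cv2.imwrite('pics/w2.png',cv2.resize(c['color'][:,:,::-1],(800,600),interpolation=cv2.INTER_CUBIC))
E
```

```text
3.1 [0.5465 0.0763 0.0588] [179.99  -0.    -2.52] 0.0006315765759793157 [0.05 0.19 0.12]
.546,.095,.057 [-0.0013 -0.0186  0.0018] [ 0.0002 -0.     -0.0003]
```

View pics/w2.png

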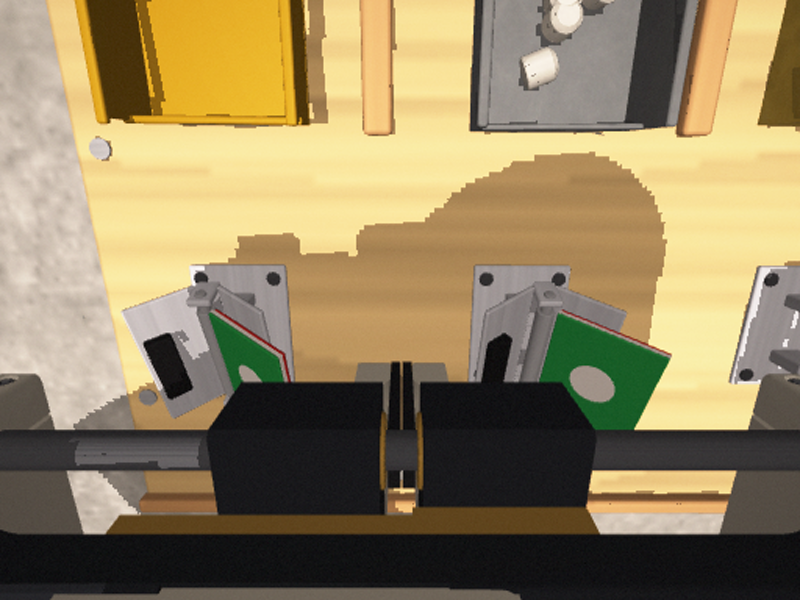

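Request:
{"api": "step_arm", "payload": {"increments": [[[0,-0.004,0],[0,0,0],1],[[0,-0.008,0],[0,0,0],1],[[0,-0.012,0],[0,0,0],1],[[0,-0.016,0],[0,0,0],1],[[0,-0.02,0],[0,0,0],1],[[0,-0.024,-0.002],[0,0,0],1],[[0,-0.028,-0.005],[0,0,0],1]]}}

```text
time_s: 3.85
tcp_pos: [0.5474, 0.104, 0.0635]
eef_rot: [180.0, 0.0, -2.6]
contact_force: [-0.5, 0.1, -0.8]
gripper_width: 0.0003
```

Run:
```python
from plant import r
import cv2
c=r.capture('wrist');cv2.imwrite('pics/w3.png',cv2.resize(c['color'][150:260,:300,::-1],None,fx=2.6,fy=2.6,interpolation=cv2.INTER_CUBIC))
```

```text
(no output)
```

View pics/w3.png

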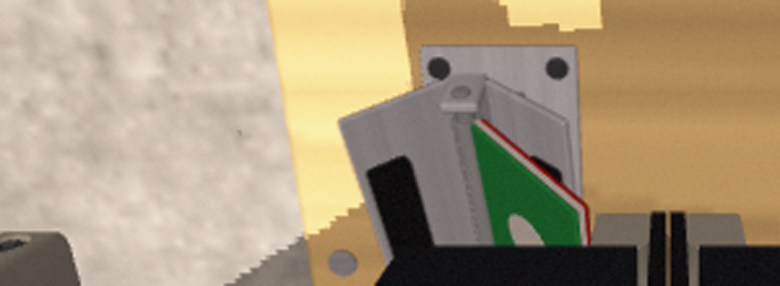

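The tag has lifted off its right wing, and the black window now shows beneath it. Next I go up and over.

Request:
{"api": "step_arm", "payload": {"increments": [[[0,-0.002,-0.004],[0,0,0],1],[[0,-0.005,-0.007],[0,0,0],1],[[0,-0.009,-0.009],[0,0,0],1],[[0,-0.013,-0.01],[0,0,0],1],[[0,-0.017,-0.011],[0,0,0],1],[[0,-0.021,-0.012],[0,0,0],1],[[0,-0.025,-0.012],[0,0,0],1],[[0,-0.029,-0.012],[0,0,0],1],[[0,-0.033,-0.012],[0,0,0],1],[[0,-0.037,-0.012],[0,0,0],1]]}}

```text
time_s: 4.9
tcp_pos: [0.5493, 0.1412, 0.0755]
eef_rot: [180.0, 0.0, -2.6]
contact_force: [0.1, -0.2, 0.4]
gripper_width: 0.0006
```

Run:
```python
from plant import r
import cv2
c=r.capture('wrist');cv2.imwrite('pics/w4.png',cv2.resize(c['color'][150:260,:300,::-1],None,fx=2.6,fy=2.6,interpolation=cv2.INTER_CUBIC))
```

```text
(no output)
```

View pics/w4.png

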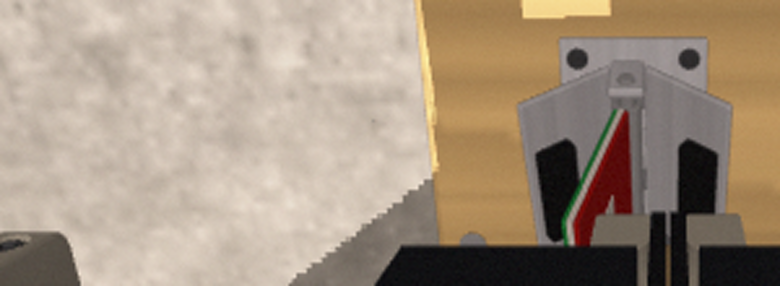

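The red face now shows and the tag is past upright. I give it a little more push, then withdraw up and to the right.

Request:
{"api": "step_arm", "payload": {"increments": [[[0,-0.005,0],[0,0,0],1],[[0,-0.01,0],[0,0,0],1],[[0,-0.01,-0.005],[0,0,0],1],[[0,-0.002,-0.015],[0,0,0],1],[[0,0.01,-0.03],[0,0,0],1],[[0,0.025,-0.05],[0,0,0],1],[[0,0.04,-0.07],[0,0,0],1],[[0,0.055,-0.09],[0,0,0],1],[[0,0.07,-0.11],[0,0,0],1],[[0,0.07,-0.11],[0,0,0],1]]}}

```text
time_s: 5.95
tcp_pos: [0.5475, 0.0694, 0.1896]
eef_rot: [-179.9, -0.3, -2.6]
contact_force: [-0.3, -0.4, 0.7]
gripper_width: 0.0005
```

Run:
```python
from plant import r
import cv2
c=r.capture('wrist');cv2.imwrite('pics/w5.png',cv2.resize(c['color'][:,:,::-1],(800,600),interpolation=cv2.INTER_CUBIC))
c=r.capture('side');cv2.imwrite('pics/s5.png',cv2.resize(c['color'][155:280,215:325,::-1],None,fx=4.8,fy=4.8,interpolation=cv2.INTER_CUBIC))
```

```text
(no output)
```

View pics/w5.png

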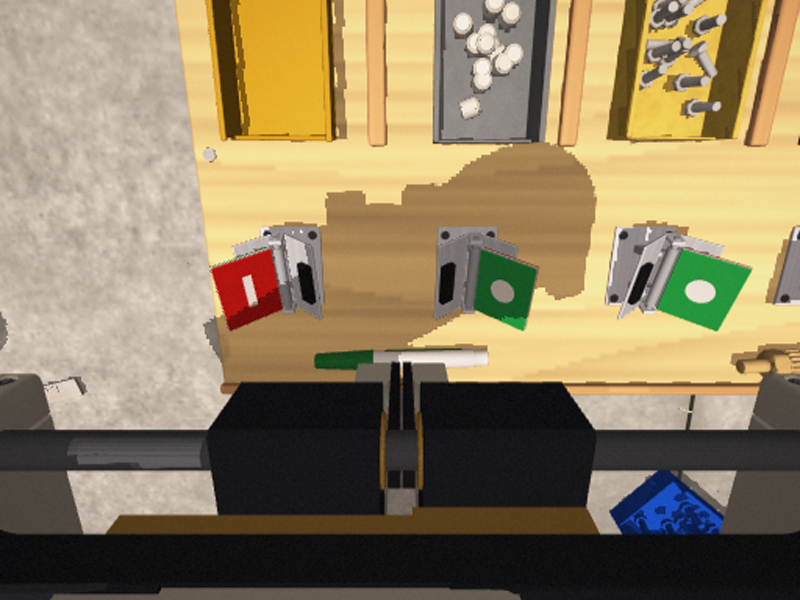

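View pics/s5.png

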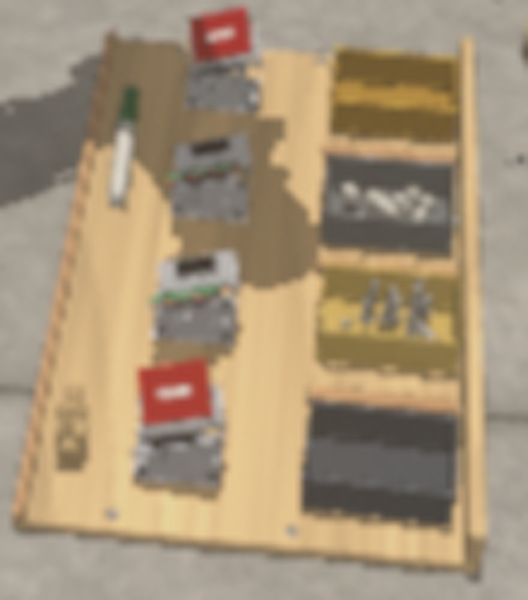

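The wrist picture shows the left tag at (248,290) red with its bar, lying fully down to the left. The other two in view are still green at (502,290) and (700,290). The side view shows the far-right tag red in front of the empty grey bin, and the bins, marker and coupler look unmoved. The arm is clear, so I hand the job in.

```bash
python3 -c "
from plant import r
s=r.get_state();print(s['time_s'],s['qd'].round(2) if hasattr(s['qd'],'round') else s['qd'],s['contact_force'])
print(r.close_job())"
```

```text
6.05 [ 0.83  1.43 -1.04 -0.37  0.49 -0.29] [-0.71692062 -0.73536553 -1.04471658]
the job is handed in; nothing more can be done
None
```

I pushed over the one tag that was wrong and handed the job in at about 6 s. It was the leftmost tag, which showed green in front of the empty yellow bin. With the gripper closed, I swept a fingertip under its overhanging edge from the right until it fell to red.

- **Tags:** The last wrist and side pictures show red, green, green, red from left to right, all lying fully down. The bins behind them are empty yellow, caps, pins and empty grey.
- **Other things:** The bins, marker and coupler look unmoved in those pictures. The wood block and cream plug were outside the last views, but the arm never went near them.
- **Forces and clearance:** The wrist force read about 1.5 N or less after every move, and the arm was clear above everything at hand-in. The joints still read up to 1.4 degrees/s then, from settling or sensor noise.
- **Measurements:** Holder spacing measured 130.4 and 130.8 mm against the 130 mm given. Board length came out at 514 mm against 520 mm. I relied on the holder positions, so that 6 mm difference did not matter.

I could not read the tag joints, so their final positions are judged only from the pictures.

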